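# Knock a ball bearing out of its housing with a drift

## Robot

A 7-joint arm with a two-finger parallel gripper is mounted at the origin on a cart in front of the work surface, level with it; the furniture and walls round the work are solid. World frame = base frame: x ahead of the robot, y to its left, z up, the work surface at z = 0. Lengths are in m, angles in rad, forces in N, time in s.
With the tool pointing down it reaches from about 0.4 to 0.85 m from the base axis. Payload 10.4 kg.
Tool frame: the origin (TCP) lies midway between the tips of the shut fingers; the grasp point (between the pads) lies 19 mm behind it; z points along the fingers, x is the direction in which the jaws open and shut, and the axes are right-handed (so a half turn about z gives the same grasp; the last joint's range is limited). The gripper opens to 85 mm and grips with 20 to 120 N. Pads are 22 mm wide; open, the fingers measure 114 mm over their backs; the gripper's body (76 mm by 85 mm) begins 54 mm behind the grasp point. The pads swing forward as they close: fully open they stand 13 mm farther back than shut.
Start: joints at [1.197, 0.332, -0.065, 1.46, 0.022, 1.35, -0.088], TCP at [0.215, -0.587, 0.231] pointing down, gripper open.
Joint ranges: [-2.6, 2.6], [-0.5, 2.12], [-1.47, 1.34], [0.16, 2.42], [-1.27, 4.41], [0.06, 2.06], [-2.6, 2.6]. Speed limits (rad/s): [2.22, 2.22, 2.79, 2.79, 3.14, 3.14, 3.14].

## Interface

Orientations are given as a unit quaternion [x, y, z, w].
In Python, from workcell import manip, cams gives the robot as it stands.
- The arm moves only by the tool move_arm, never from a script. Its argument "moves" is a list of rows, each a list of 7 numbers: the turn, a rotation vector about the tool's x, y, z in degrees, then the shift along the tool's x, y, z in m, then the finger opening in m, from 0 to 0.0854. A call has 1 to 10 rows; each row is the pose to reach, as a shift and turn from the pose commanded when the call began, along the tool's axes at that moment; what a row does not reach only later rows make up. A row lasts 1/10 s, in which the tool goes at most 50 mm and 8.59 degrees, less where a joint would pass 70% of its speed; a pose out of reach is approached as far as the arm can. A call with a gripper value outside its range is refused whole. The fingers move at their own pace and stop on an object; "grip_force" is the grip in N (left out, the last holds). Time passes only in rows, so rows that repeat a pose let the fingers close. It gives the time, the measured TCP pose, the force and the opening at its end, in the units of the state.
- manip.get_obs(): the state, without advancing time (a new reading comes with each control period).
- cams.camera(name): name is "scene" or "top" or "wrist"; returns the picture (420x560x3 uint8, red, green, blue); there is no depth.
- cams.camera_params(name): a dict with "fx", "fy", "cx", "cy" (pixels), "xyz" and "rotation" of the camera in the world. Camera axes: x right, y up, looking along -z (the intrinsics and any distortion apply to the point x, -y, -z); pixel columns grow to the right and rows downward; lengths in m; the calibration is good to about 2 mm. A picture is of the moment at which its call begins: read the wrist's pose just before it. camera_params takes no time and is no camera call; for the wrist camera it gives the pose at the moment of the call.
- manip.hand_in(): hands the job in, once; it reports no verdict.
The state is a dict: "clock": time; "joint_pos": joint angles; "joint_velocities": joint speeds; "tau": joint torques, N m; "position": TCP position; "ee_rot": TCP orientation; "ft_force": force on the tool from outside, world axes, zero at the start; "torque": the same for the moment, N m; "grip_width": opening from 0.0 (shut) to 1.0 (fully open).
Only numpy, scipy, OpenCV 4.12 (cv2) and the standard library are available. Lean on these libraries where they do the work, as an engineer would, in place of code of your own. Each camera call takes 0.05 s, during which the arm holds its last target. There are 200 camera calls.

## Task

Take the steel drift from its stand, find the knock-out hole in the turned cap of the bearing housing by looking or feeling, and press the drift down through that hole onto the ejector pad until the ball bearing drops out into the catch tray below. Feel your way: do not lean hard on the cap, and stop when the bearing lets go instead of ramming the pad against its stop. Then stand the drift back in its stand and leave the piston, spark plug and sealant bottle alone.

Things in the scene. Friction and masses are not known exactly. Their poses are not given: they have to be found in the camera images.
- carrier: Bearing housing, fixed: square steel catch tray 120 x 120 mm, rim 20 mm, floor at 5 mm; on four pillars in it a round aluminium housing, 92 mm diameter, from z = 56 to 92 mm, with a flat round steel cap, 72 mm diameter, 12 mm thick, top at z = 95 mm. Origin: centre of the tray's underside, on the housing's vertical axis
- carrier_face (a point): On the housing's axis at the cap's top, 95 mm up. The cap has ONE through hole, 15 mm diameter, centre 14 mm from this point in a direction that differs every time and is NOT measured (unrelated to yaw): look, or touch round that circle. The cap does not turn when touched (0.4 N m); it is sprung, giving 0.5 mm per N, 8 mm at most
- bearing: The ball bearing, 40 mm diameter, 11 mm high, seated in the housing on its axis, under the pad, out of sight at the start; underside 64 mm above the tray's underside. Origin at the centre of its underside, z along its axis
- drift: Loose steel drift 132 mm long, 0.22 kg, upright in its stand, tip down, collar on the stand's top. Origin: centre of the tip's end, z toward the handle. Round shank 10 mm diameter, 66 mm long, last 6 mm tapering to 6 mm; collar 26 mm diameter from 66 to 72 mm; square grip 20 x 20 mm from 72 to 126 mm, faces along x and y; round 16 mm end to 132 mm
- drift_tip (a point): Centre of the tip's end of the drift
- drift_grip (a point): Middle of the drift's square grip, 99 mm above the tip; x and y square to the grip's faces
- stand: Dark steel block 60 x 60 x 70 mm high, fixed, with an upright through hole of 15.5 mm diameter in its middle for the drift. Origin at the centre of its underside
- stand_mouth (a point): Centre of the stand's hole at its top face, 70 mm above the table
- piston: Bystander: piston standing on the table, 64 x 72 x 50 mm, origin at the centre of its underside
- spark_plug: Bystander: spark plug lying on the table, 17 x 66 x 18 mm, origin at the centre of its underside
- oil_bottle: Bystander: black sealant bottle with a pale nozzle lying on the table, 36 x 108 x 36 mm, origin at the centre of its underside
- carrier_seat (a point): On the housing's axis at the ejector pad's top, 80 mm up, 15 mm below the cap's top. This 36 mm steel disc slides straight down on the bearing; it may be pressed off centre, through the hole. Three sprung balls under the bearing's rim resist with some 4 to 17 N and let go when the pad has gone down about 12 to 17 mm; at 22 mm the pad meets a hard stop. It springs back up when released
Mind the look-alikes: they are no part of the job. Leave any blue look-alike of the drift alone.

How it is judged:
By the outcome, as a careful person would: the job done as asked, in the order asked, and still so for the second after the job is handed in, with the robot touching nothing.
It also fails if it takes over 72 s, if anything falls off the work surface, if the arm or the gripper's body presses on something with over 40 N, if the wrist force passes 120 N, or if a joint passes its speed limit or range.

## Working session

There is one attempt and no reset: what is moved stays moved. The work goes in short steps, Python scripts to look and compute and a tool call to move; the robot and the scene stay as the last step left them, time stands still between calls to the robot, and variables do not carry over. Pictures are saved under pics/ and viewed, about 8 in all and at most 12, crops included, and the job is handed in when it is done.

Besides the shell and the picture viewer there is one more tool, called after "Request:" by a JSON object that holds its "method" and its "body". move_arm: Moves the arm, as the interface text tells. Its arguments: {"type":"object","properties":{"moves":{"type":"array","items":{"type":"array","items":{"type":"number"}}},"grip_force":{"type":"number"}},"required":["moves"]}

```bash
mkdir -p pics; cat > h.py <<'E'
import numpy as np,cv2
from workcell import manip,cams
def P(n): 
    p=cams.camera_params(n); return p
def snap(n,f,crop=None,s=1):
    im=cams.camera(n)[:,:,::-1].copy()
    if crop: x0,y0,x1,y1=crop; im=im[y0:y1,x0:x1]
    if s!=1: im=cv2.resize(im,None,fx=s,fy=s,interpolation=cv2.INTER_CUBIC)
    cv2.imwrite('pics/'+f,im)
def ray(p,u,v,z):
    d=np.array(p.get('dist',p.get('distortion',np.zeros(5))),float) if True else 0
    K=np.array([[p['fx'],0,p['cx']],[0,p['fy'],p['cy']],[0,0,1]])
    a=cv2.undistortPoints(np.array([[[u,v]]],float),K,d)[0,0]
    r=np.array(p['rotation']).reshape(3,3)@np.array([a[0],-a[1],-1]); c=np.array(p['xyz'])
    return c+r*(z-c[2])/r[2]
def proj(p,X):
    q=np.array(p['rotation']).reshape(3,3).T@(np.array(X)-np.array(p['xyz']))
    return p['cx']+p['fx']*q[0]/-q[2], p['cy']-p['fy']*q[1]/-q[2]
E
python3 - <<'E'
from h import *
for n in('scene','top','wrist'): print(n,P(n))
print(manip.get_obs())
snap('top','t0.png'); snap('scene','s0.png')
E
```

```text
scene {'fx': 403.9190903643112, 'fy': 403.9190903643112, 'cx': 276.9606030293604, 'cy': 207.84439370909516, 'xyz': array([-0.09091843,  0.40599681,  0.69012224]), 'rotation': array([-0.21836984,  0.34924426,  0.7644209 , -0.49598765])}
top {'fx': 429.7172889579936, 'fy': 429.7172889579936, 'cx': 281.800341672119, 'cy': 207.8376746197766, 'xyz': array([0.39540439, 0.12665979, 1.03414672]), 'rotation': array([-0.03820106,  0.05906043,  0.70975942, -0.70092376])}
wrist {'fx': 329.33490805136944, 'fy': 329.33490805136944, 'cx': 275.9560307033778, 'cy': 202.95417598644116, 'xyz': array([ 0.28673641, -0.55936857,  0.37341488]), 'rotation': array([-0.12566671,  0.0882727 , -0.56547135,  0.81034434])}
{'clock': 0.0, 'joint_pos': array([ 1.19736863,  0.33286318, -0.06463401,  1.46094132,  0.02158453,
        1.34991304, -0.0884653 ]), 'joint_velocities': array([ 0.00040798, -0.00086555, -0.00088608,  0.00029828, -0.00032445,
        0.0007921 ,  0.0018386 ]), 'tau': array([-1.11773606e-03, -6.25446510e+01,  4.81463608e-02, -3.91613138e+01,
        1.60854904e-02,  9.96934745e-03, -2.28394617e-05]), 'position': array([ 0.21462885, -0.586588  ,  0.2305212 ]), 'ee_rot': array([ 8.19653901e-01, -5.72858596e-01, -6.06608851e-04, -3.78995182e-04]), 'ft_force': array([-0.69769073, -0.37810235, -1.26451518]), 'torque': array([-0.0052085 ,  0.01078474, -0.03601269]), 'grip_width': 1.0022576996949326}
```

View pics/t0.png

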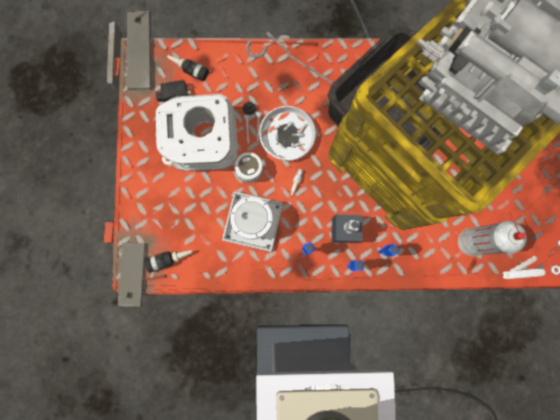

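View pics/s0.png

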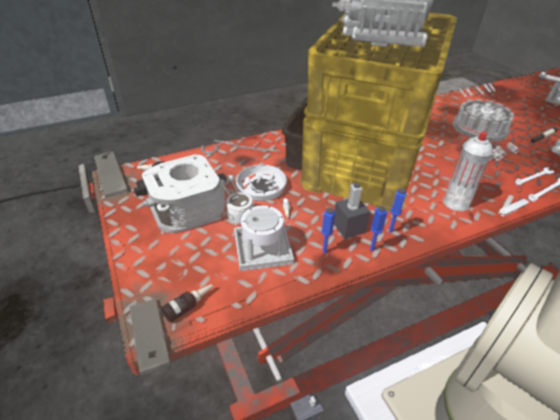

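The top view shows the housing at about (252,218), with the cap's hole not resolved. The steel drift is in its dark stand at about (350,227). Things that could be taken for it: three blue look-alikes at (308,248), (355,265) and (390,250), which I'll leave alone. I choose the grey one in the stand.

```bash
sed -i 's/np.array(p\[.rotation.\]).reshape(3,3)/R.from_quat(p["rotation"]).as_matrix()/; 1a from scipy.spatial.transform import Rotation as R' h.py
python3 - <<'E'
from h import *
im=cams.camera('top')[:,:,::-1]; im2=cams.camera('scene')[:,:,::-1]
a=cv2.resize(im[180:280,215:415],None,fx=4,fy=4,interpolation=cv2.INTER_CUBIC)
b=cv2.resize(im2[170:270,225:425],None,fx=4,fy=4,interpolation=cv2.INTER_CUBIC)
cv2.imwrite('pics/c1.png',cv2.resize(np.vstack([a,b]),(600,600)))
p=P('top')
print('carrier cap',ray(p,252,216,.095)); print('stand',ray(p,350,229,.07),'drift top',ray(p,353,225,.136))
for u in((308,248),(355,265),(390,250)): print(ray(p,*u,.1))
E
```

```text
carrier cap [0.50795939 0.16369521 0.095     ]
stand [ 0.47890618 -0.05638631  0.07      ] drift top [ 0.48157146 -0.05052332  0.136     ]
[0.43605289 0.04245608 0.1       ]
[ 0.39800869 -0.05872719  0.1       ]
[ 0.42933448 -0.13671542  0.1       ]
```

View pics/c1.png

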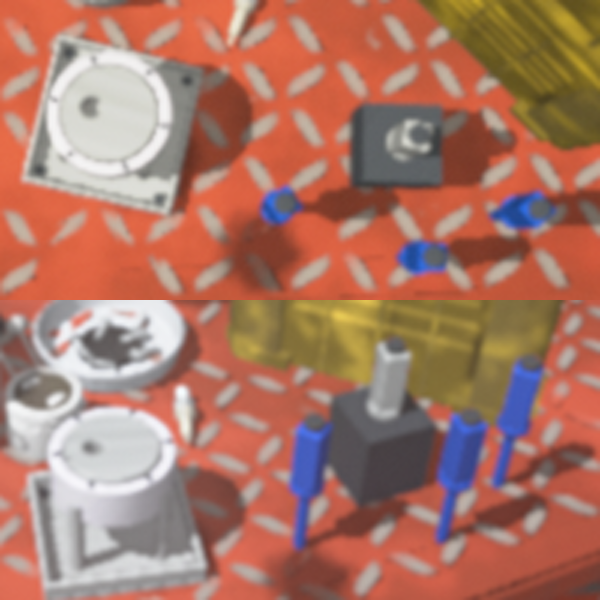

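```bash
python3 - <<'E'
from h import *
p=P('top'); s=P('scene')
print('cap',ray(p,251.3,217.3,.095),'hole',ray(p,245,215.7,.093),'drift top',ray(p,355,224.7,.136),'collar',ray(p,348.3,228.3,.073))
for z in(.2,.3,.4,.5): print(z,'crate corner',ray(p,405,228,z),'left',ray(p,332,160,z), 'scene near corner top',ray(s,412,110,z))
print('scene crate bottom',ray(s,400,205,0),ray(s,305,182,0))
print('scene drift top',ray(s,225+395/3,170+45/3,.136),'cap',ray(s,225+112/3,170+149/3,.095),'hole',ray(s,225+91/3,170+148/3,.093))
o=manip.get_obs(); T=R.from_quat(o['ee_rot']).as_matrix(); print(T.round(3))
for g in([.30,-.30,.30],[.44,-.05,.30]): print(g,T.T@(np.array(g)-o['position']))
E
```

```text
cap [0.50510166 0.16524431 0.095     ] hole [0.50903452 0.17915261 0.093     ] drift top [ 0.48215713 -0.05478841  0.136     ] collar [ 0.4802741  -0.05202339  0.073     ]
0.2 crate corner [ 0.46831762 -0.14032815  0.2       ] left [ 6.06277656e-01 -5.97069225e-04  2.00000000e-01] scene near corner top [ 0.62060524 -0.30212749  0.2       ]
0.3 crate corner [ 0.45957657 -0.10832084  0.3       ] left [0.58099754 0.01465886 0.3       ] scene near corner top [ 0.47543254 -0.15764837  0.3       ]
0.4 crate corner [ 0.45083551 -0.07631353  0.4       ] left [0.55571742 0.0299148  0.4       ] scene near corner top [ 0.33025985 -0.01316925  0.4       ]
0.5 crate corner [ 0.44209445 -0.04430621  0.5       ] left [0.53043731 0.04517073 0.5       ] scene near corner top [0.18508715 0.13130987 0.5       ]
scene crate bottom [ 0.50102255 -0.22593679  0.        ] [ 0.68789193 -0.04233611  0.        ]
scene drift top [ 0.47884259 -0.05474672  0.136     ] cap [0.49932265 0.16501581 0.095     ] hole [0.5083459  0.17767907 0.093     ]
[[ 0.344 -0.939 -0.   ]
 [-0.939 -0.344  0.001]
 [-0.001  0.    -1.   ]]
[0.3, -0.3, 0.3] [-0.24003399 -0.17863938 -0.06897143]
[0.44, -0.05, 0.3] [-0.4267007  -0.39602272 -0.06882409]
```

Request:
{"method": "move_arm", "body": {"moves": [[0,0,-8,-0.024,-0.018,-0.007,0.085],[0,0,-16,-0.048,-0.036,-0.014,0.085],[0,0,-24,-0.072,-0.054,-0.021,0.085],[0,0,-32,-0.096,-0.072,-0.028,0.085],[0,0,-40,-0.12,-0.09,-0.035,0.085],[0,0,-48,-0.144,-0.107,-0.042,0.085],[0,0,-56,-0.168,-0.125,-0.049,0.085],[0,0,-64,-0.192,-0.143,-0.056,0.085],[0,0,-72,-0.216,-0.161,-0.063,0.085],[0,0,-80,-0.24,-0.179,-0.069,0.085]]}}

```text
clock: 1.2
position: [0.3006, -0.2988, 0.3006]
ee_rot: [0.996, 0.091, 0.0, 0.0]
ft_force: [0.7, -0.0, 0.2]
grip_width: 0.997
```

```bash
cat >> h.py <<'E'
def rel(g,yaw=90):
    o=manip.get_obs(); T=R.from_quat(o['ee_rot']).as_matrix()
    n=np.array([[np.cos(np.radians(yaw)),np.sin(np.radians(yaw)),0],[np.sin(np.radians(yaw)),-np.cos(np.radians(yaw)),0],[0,0,-1]]).T.T
    n=np.column_stack([[np.cos(np.radians(yaw)),np.sin(np.radians(yaw)),0],[np.sin(np.radians(yaw)),-np.cos(np.radians(yaw)),0],[0,0,-1]])
    print(o['clock'],o['position'].round(4),'F',o['ft_force'].round(2),'w',round(o['grip_width'],3),'shift',(T.T@(np.array(g)-o['position'])).round(4),'turn',np.degrees(R.from_matrix(T.T@n).as_rotvec()).round(2))
E
python3 -c "
from h import *
rel([.45,-.054,.27]); print(manip.get_obs()['joint_pos'].round(2))"
```

```text
1.2 [ 0.3006 -0.2988  0.3006] F [ 0.74 -0.02  0.2 ] w 0.997 shift [ 0.1912 -0.2137  0.0305] turn [ 2.000e-02  2.000e-02 -7.957e+01]
[ 1.05 -0.13 -0.33  1.82 -0.04  1.45  0.9 ]
```

Request:
{"method": "move_arm", "body": {"moves": [[0,0,-8,0.019,-0.021,0.003,0.085],[0,0,-16,0.038,-0.043,0.006,0.085],[0,0,-24,0.057,-0.064,0.009,0.085],[0,0,-32,0.076,-0.085,0.012,0.085],[0,0,-40,0.096,-0.107,0.015,0.085],[0,0,-48,0.115,-0.128,0.018,0.085],[0,0,-56,0.134,-0.15,0.021,0.085],[0,0,-64,0.153,-0.171,0.024,0.085],[0,0,-72,0.172,-0.192,0.027,0.085],[0,0,-79.6,0.191,-0.214,0.03,0.085]]}}

```text
clock: 2.2
position: [0.4513, -0.0549, 0.2702]
ee_rot: [0.707, 0.707, -0.0, 0.0]
ft_force: [-0.3, -0.6, -0.0]
grip_width: 0.991
```

```bash
python3 -c "
from h import *
p=P('wrist'); print(p)
snap('wrist','w1.png')
rel([.48,-.054,.27]); print(manip.get_obs()['joint_pos'].round(2)); print(proj(p,[.48,-.054,.136]))"
```

```text
{'fx': 329.33490805136944, 'fy': 329.33490805136944, 'cx': 275.9560307033778, 'cy': 202.95417598644116, 'xyz': array([ 0.3726499 , -0.05417881,  0.41309843]), 'rotation': array([-0.10893389, -0.10859196,  0.69927283,  0.69811081])}
2.25 [ 0.4528 -0.0502  0.2698] F [-1.42  4.37  0.05] w 0.999 shift [-0.0041  0.0272 -0.0002] turn [ 0.04 -0.09  0.77]
[ 0.68 -0.04 -0.64  1.79 -0.02  1.38  1.63]
(np.float64(276.1946529941402), np.float64(222.98626258723527))
```

View pics/w1.png

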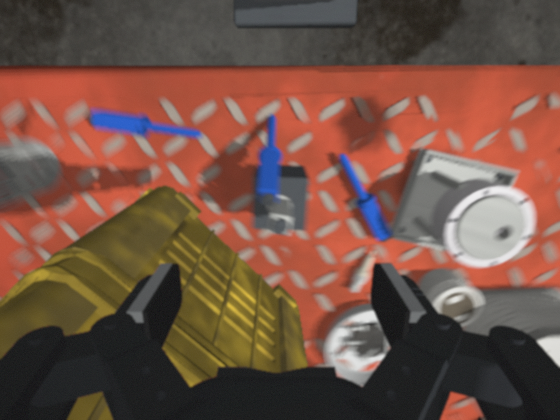

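```bash
python3 -c "
from h import *
w={'fx':329.335,'fy':329.335,'cx':275.956,'cy':202.954,'xyz':[.37265,-.05418,.41310],'rotation':[-.10893389,-.10859196,.69927283,.69811081]}
t=P('top')
for z in (0,.1,.2,.25,.3,.35): print(z,ray(w,178,188,z).round(3),ray(t,402,229,z).round(3),'L',ray(w,292,292,z).round(3),ray(t,332,162,z).round(3))
print('stand corners',[ray(w,*q,.07).round(4) for q in((258,167),(307,168),(304,229),(255,229))])
print('drift top',ray(w,277,228,.136),'blue',[ray(w,*q,0.).round(3) for q in((272,118),(343,155),(198,134))],[ray(w,*q,0.132).round(3) for q in((268,190),(383,237),(95,117))])
print('cap',ray(w,488,226,.095),'hole',ray(w,503,232,.093))
rel([.48,-.054,.27]); print(manip.get_obs()['joint_velocities'].round(3))"
```

```text
0 [ 0.484 -0.181  0.   ] [ 0.483 -0.197  0.   ] L [ 0.639 -0.031  0.   ] [ 0.652 -0.031  0.   ]
0.1 [ 0.457 -0.151  0.1  ] [ 0.475 -0.166  0.1  ] L [ 0.575 -0.037  0.1  ] [ 0.627 -0.016  0.1  ]
0.2 [ 0.43 -0.12  0.2 ] [ 0.466 -0.134  0.2  ] L [ 0.51  -0.042  0.2  ] [ 0.602 -0.     0.2  ]
0.25 [ 0.417 -0.104  0.25 ] [ 0.462 -0.119  0.25 ] L [ 0.478 -0.045  0.25 ] [0.59  0.007 0.25 ]
0.3 [ 0.403 -0.089  0.3  ] [ 0.458 -0.103  0.3  ] L [ 0.446 -0.048  0.3  ] [0.577 0.015 0.3  ]
0.35 [ 0.39  -0.074  0.35 ] [ 0.454 -0.087  0.35 ] L [ 0.413 -0.051  0.35 ] [0.565 0.022 0.35 ]
stand corners [array([ 0.4423, -0.0733,  0.07  ]), array([ 0.4433, -0.0215,  0.07  ]), array([ 0.5127, -0.0228,  0.07  ]), array([ 0.5128, -0.0777,  0.07  ])]
drift top [ 0.48485736 -0.05326362  0.136     ] blue [array([ 0.396, -0.059,  0.   ]), array([0.441, 0.03 , 0.   ]), array([ 0.415, -0.151,  0.   ])] [array([ 0.45 , -0.061,  0.132]), array([0.495, 0.045, 0.132]), array([ 0.388, -0.204,  0.132])]
cap [0.49882607 0.16556478 0.095     ] hole [0.50634679 0.18400905 0.093     ]
2.25 [ 0.4528 -0.0502  0.2698] F [-1.42  4.37  0.05] w 0.999 shift [-0.0041  0.0272 -0.0002] turn [ 0.04 -0.09  0.77]
[ 0.025 -0.034  0.03   0.023 -0.03   0.018 -0.107]
```

Request:
{"method": "move_arm", "body": {"moves": [[0,0,0,0.01,0,0,0.085],[0,0,0,0.01,0,0,0.085]]}}

```text
clock: 2.45
position: [0.4508, -0.0449, 0.2703]
ee_rot: [0.709, 0.705, -0.0, -0.0]
ft_force: [-0.1, -0.9, 0.1]
grip_width: 0.99
```

Request:
{"method": "move_arm", "body": {"moves": [[0,0,0,-0.0085,0.015,0.03,0.085],[0,0,0,-0.0085,0.03,0.07,0.085],[0,0,0,-0.0085,0.03,0.07,0.085],[0,0,0,-0.0085,0.03,0.07,0.085]]}}

```text
clock: 2.85
position: [0.4803, -0.0551, 0.2005]
ee_rot: [0.71, 0.705, -0.0, -0.001]
ft_force: [-0.1, 0.4, 0.5]
grip_width: 0.995
```

```bash
python3 -c "
from h import *
p=P('wrist'); print(p['xyz'],p['rotation'])
u,v=proj(p,[.481,-.0535,.136]);print(u,v)
u=int(u);v=int(v);snap('wrist','w2.png',(u-100,v-90,u+100,v+60),4); print(u-100,v-90)
rel([.481,-.0535,.084])"
```

```text
[ 0.40187896 -0.05392408  0.34354457] [-0.10852607 -0.10793252  0.69683969  0.70070472]
277.23345480974405 221.70485716753169
177 131
2.9 [ 0.4809 -0.055   0.2016] F [ 0.02 -0.03  0.65] w 0.998 shift [ 0.0015 -0.      0.1176] turn [ 0.05  0.02 -0.38]
```

View pics/w2.png

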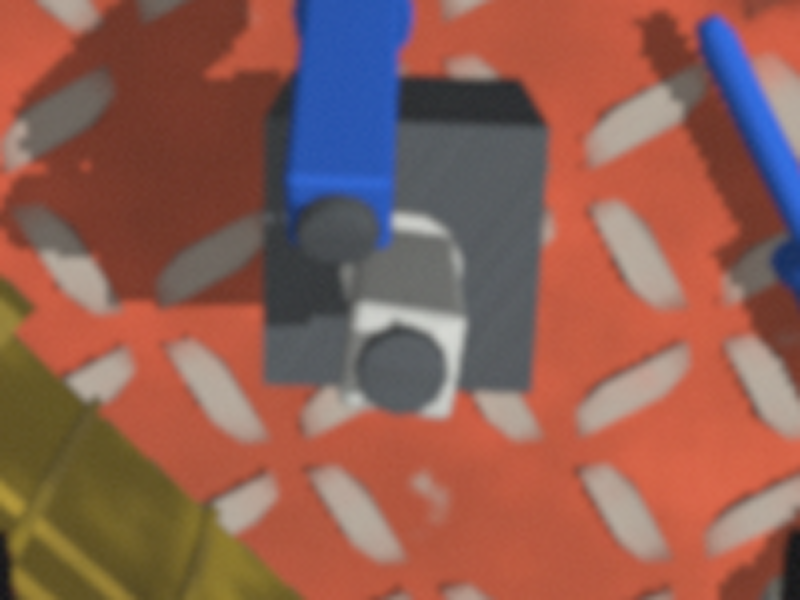

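```bash
python3 -c "
from h import *
p=P('wrist')
c=lambda x,y:(177+x/4,131+y/4)
d=ray(p,*c(402,367),.136); print('drift',d,'blue top',ray(p,*c(338,230),.132), ray(p,*c(338,230),.13))
a=ray(p,*c(357,302),.13);b=ray(p,*c(467,318),.13);e=ray(p,*c(452,416),.13); print(a,b,e,np.linalg.norm(b-a),np.degrees(np.arctan2(*(b-a)[[1,0]])),np.linalg.norm(e-b),np.degrees(np.arctan2(*(e-b)[[1,0]])),(a+e)/2)
q=[ray(p,*c(*k),.07) for k in((265,122),(548,125),(530,390),(266,382))];print('stand',np.array(q).round(4),np.mean(q,0))
rel([d[0],d[1],.084],82)"
```

```text
drift [ 0.48291255 -0.05327126  0.136     ] blue top [ 0.45992122 -0.06385652  0.132     ] [ 0.46046489 -0.06395176  0.13      ]
[ 0.47326528 -0.06093048  0.13      ] [ 0.47626098 -0.04203297  0.13      ] [ 0.49453226 -0.04447303  0.13      ] 0.01913348501246471 80.99223458982158 0.01843349083318555 -7.606623681195762 [ 0.48389877 -0.05270176  0.13      ]
stand [[ 0.4532 -0.0817  0.07  ]
 [ 0.4541 -0.0222  0.07  ]
 [ 0.5141 -0.0244  0.07  ]
 [ 0.5119 -0.0836  0.07  ]] [ 0.48334325 -0.05298547  0.07      ]
2.9 [ 0.4809 -0.055   0.2016] F [ 0.02 -0.03  0.65] w 0.998 shift [0.0018 0.0019 0.1176] turn [0.05 0.02 7.62]
```

The drift's grip is at (278,223) px, turned about 8°. A blue look-alike at about (261,188) doesn't agree with the top view, so I'll check it before descending.

```bash
python3 -c "
from h import *
a=cams.camera('top')[:,:,::-1][180:290,290:430]; b=cams.camera('scene')[:,:,::-1][130:270,280:430]; c=cams.camera('wrist')[:,:,::-1]
a=cv2.resize(a,(400,314),interpolation=cv2.INTER_CUBIC);b=cv2.resize(b,(336,314),interpolation=cv2.INTER_CUBIC)
c=cv2.resize(c,(373,280))
r=np.zeros((596,740,3),np.uint8); r[:314,:400]=a; r[:314,400:736]=b; r[314:594,:373]=c
cv2.imwrite('pics/m3.png',r)
t=P('top');s=P('scene')
for z in(0,.1,.2,.3): print(z,ray(t,360.7,265.7,z).round(3),ray(t,350,265.7,z).round(3),'scene top',ray(s,380.7,209,z).round(3),'bot',ray(s,372.7,250,z).round(3))
"
```

```text
0 [ 0.396 -0.092  0.   ] [ 0.397 -0.066  0.   ] scene top [ 0.508 -0.17   0.   ] bot [ 0.396 -0.068  0.   ]
0.1 [ 0.396 -0.071  0.1  ] [ 0.397 -0.048  0.1  ] scene top [ 0.421 -0.087  0.1  ] bot [0.325 0.001 0.1  ]
0.2 [ 0.396 -0.05   0.2  ] [ 0.397 -0.029  0.2  ] scene top [ 0.335 -0.003  0.2  ] bot [0.255 0.069 0.2  ]
0.3 [ 0.396 -0.029  0.3  ] [ 0.396 -0.01   0.3  ] scene top [0.248 0.08  0.3  ] bot [0.184 0.138 0.3  ]
```

View pics/m3.png

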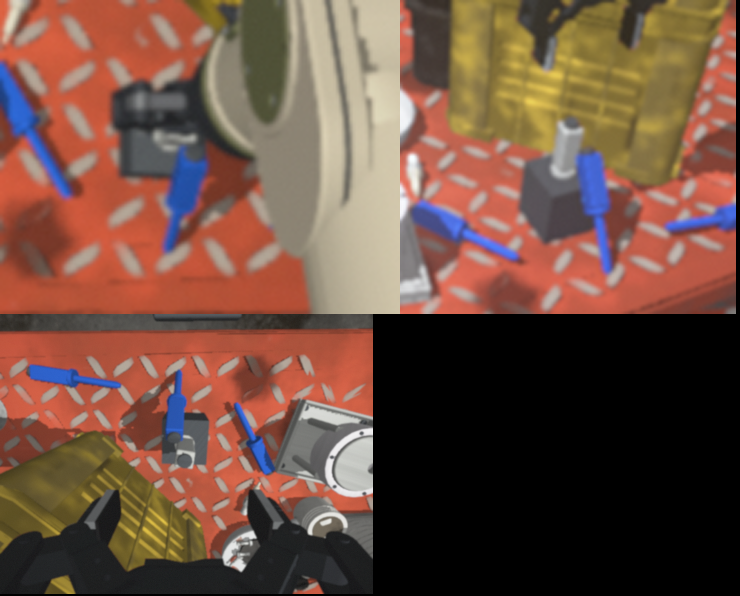

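All three blue decoys have toppled on their own. One now leans on the stand, with its end at about (0.465, -0.065, 0.112), right beside the drift. I'll grip with the jaws along y, biased 5 mm to +x, so the finger clears it.

Request:
{"method": "move_arm", "body": {"moves": [[0,0,0,0.002,0.007,0.02,0.06],[0,0,0,0.002,0.007,0.04,0.06],[0,0,0,0.002,0.007,0.06,0.06],[0,0,0,0.002,0.007,0.075,0.06],[0,0,0,0.002,0.007,0.09,0.06],[0,0,0,0.002,0.007,0.1,0.06],[0,0,0,0.002,0.007,0.108,0.06],[0,0,0,0.002,0.007,0.108,0.06]]}}

```text
clock: 3.85
position: [0.4877, -0.0527, 0.092]
ee_rot: [0.709, 0.705, -0.0, -0.0]
ft_force: [0.2, -0.4, 1.0]
grip_width: 0.699
```

```bash
python3 -c "
from h import *
rel([.488,-.0535,.092])
p=P('wrist');u,v=map(int,proj(p,[.481,-.0535,.12])); print(u,v)
snap('wrist','w4.png',(u-100,v-90,u+100,v+60),4)"
```

```text
3.85 [ 0.4877 -0.0527  0.092 ] F [ 0.16 -0.38  0.96] w 0.699 shift [-0.0008  0.0003  0.    ] turn [-0.03  0.   -0.31]
271 287
```

View pics/w4.png

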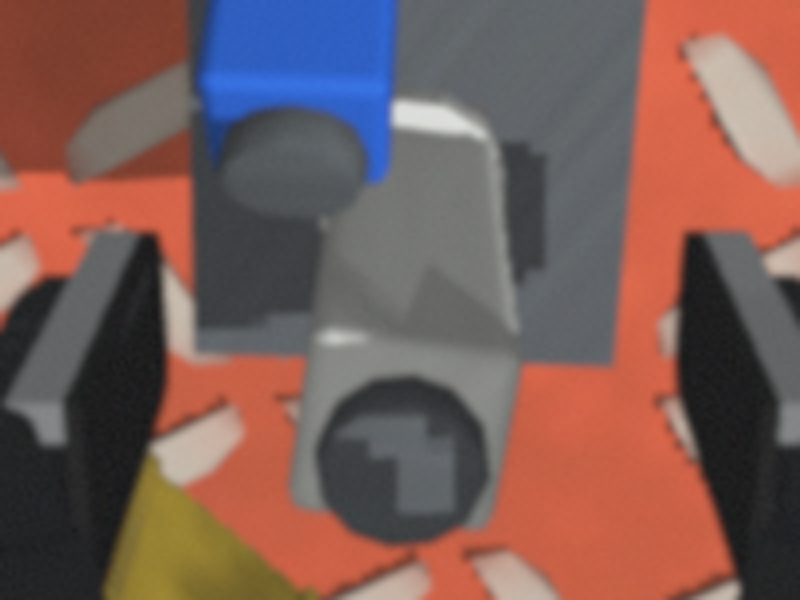

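The fingers straddle the drift (top centre near crop (402,460)), and the blue end at (295,160) is clear of the left pad. I'll close the gripper.

Request:
{"method": "move_arm", "body": {"moves": [[0,0,0,0,0,0,0.03],[0,0,0,0,0,0,0.012],[0,0,0,0,0,0,0.01],[0,0,0,0,0,0,0.01],[0,0,0,0,0,0,0.01],[0,0,0,0,0,0,0.01]], "grip_force": 70}}

```text
clock: 4.5
position: [0.4884, -0.0527, 0.093]
ee_rot: [0.709, 0.705, 0.0, 0.001]
ft_force: [-0.5, -0.4, 6.0]
grip_width: 0.226
```

Request:
{"method": "move_arm", "body": {"moves": [[0,0,0,0,0,-0.01,0.01],[0,0,0,0,0,-0.03,0.01],[0,0,0,0,0,-0.05,0.01],[0,0,0,0,0,-0.075,0.01],[0,0,0,0,0,-0.1,0.01],[0,0,0,0,0,-0.12,0.01],[0,0,0,0,0,-0.12,0.01]]}}

```text
clock: 5.2
position: [0.4892, -0.0525, 0.2151]
ee_rot: [0.709, 0.705, 0.001, 0.002]
ft_force: [0.8, 0.0, -1.9]
grip_width: 0.224
```

```bash
python3 -c "
from h import *
p=P('wrist')
rel([.50,.1,.22])
a=cams.camera('wrist')[:,:,::-1]; b=cams.camera('scene')[:,:,::-1][110:260,220:420]; c=cams.camera('top')[:,:,::-1][185:250,215:315]
r=np.zeros((600,800,3),np.uint8); r[:300,:400]=cv2.resize(a,(400,300));r[:300,400:]=cv2.resize(b,(400,300),interpolation=2);r[300:560,:400]=cv2.resize(c,(400,260),interpolation=2)
r[300:,400:]=cv2.resize(a[140:290,200:400],(400,300),interpolation=2)
cv2.imwrite('pics/m5.png',r); print(p)"
```

```text
5.2 [ 0.4892 -0.0525  0.2151] F [ 0.82  0.03 -1.92] w 0.224 shift [ 0.1525  0.0101 -0.005 ] turn [ 0.24  0.06 -0.29]
{'fx': 329.33490805136944, 'fy': 329.33490805136944, 'cx': 275.9560307033778, 'cy': 202.95417598644116, 'xyz': array([ 0.40993235, -0.05121418,  0.35769043]), 'rotation': array([-0.1108825 , -0.10945964,  0.69722965,  0.69971027])}
```

View pics/m5.png

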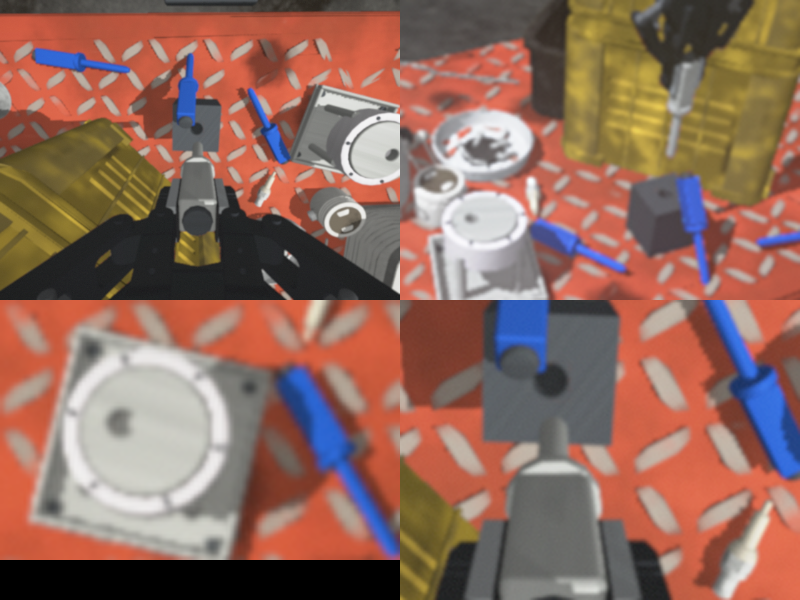

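The drift is held upright and the blue decoy is still leaning beside the hole, at px (276,180). The cap hole shows at top px (245,216), on the +y side of the cap centre. I'll go near the cap and look.

Request:
{"method": "move_arm", "body": {"moves": [[0,0,0,0.02,0.0,0,0.01],[0,0,0,0.05,0.003,0,0.01],[0,0,0,0.08,0.006,0,0.01],[0,0,0,0.11,0.009,0,0.01],[0,0,0,0.135,0.01,0,0.01],[0,0,0,0.15,0.01,0,0.01],[0,0,0,0.15,0.01,0,0.01],[0,0,0,0.15,0.01,0,0.01]]}}

```text
clock: 6.15
position: [0.4983, 0.0969, 0.2113]
ee_rot: [0.709, 0.705, -0.001, -0.001]
ft_force: [0.8, -0.4, -1.4]
grip_width: 0.224
```

```bash
python3 -c "
from h import *
p=P('wrist')
rel([.505,.165,.22])
u,v=map(int,proj(p,[.5,.14,.095])); u=min(u,460)
x0,y0=u-100,v-75; snap('wrist','w6.png',(x0,y0,u+100,v+75),4); print(x0,y0,p)"
```

```text
6.15 [0.4983 0.0969 0.2113] F [ 0.8  -0.39 -1.35] w 0.224 shift [ 0.0681  0.0064 -0.0088] turn [-0.1   0.01 -0.28]
227 125 {'fx': 329.33490805136944, 'fy': 329.33490805136944, 'cx': 275.9560307033778, 'cy': 202.95417598644116, 'xyz': array([0.41985012, 0.09799109, 0.35430526]), 'rotation': array([-0.10853187, -0.10762654,  0.69759358,  0.7000004 ])}
```

View pics/w6.png

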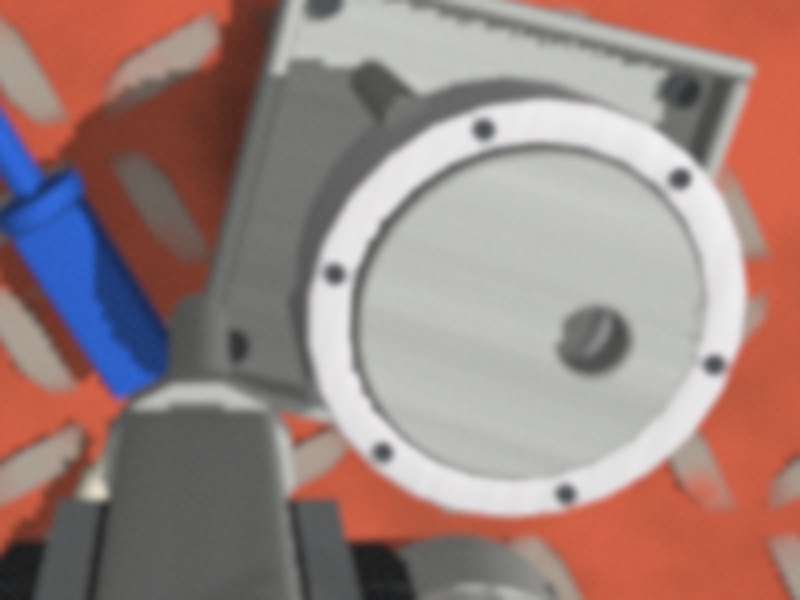

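```bash
python3 -c "
from h import *
p=P('wrist')
c=lambda x,y:(227+x/4,125+y/4)
h=ray(p,*c(595,340),.095); t=ray(p,*c(195,303),.1225)
print('hole',h,'cap',ray(p,*c(530,312),.095),'ring',ray(p,*c(527,308),.092),'tip',t, 'top hole',ray(P('top'),245,215.75,.094))
print('diam',np.linalg.norm(ray(p,*c(557,340),.095)-ray(p,*c(632,340),.095)))
print(h-t)"
```

```text
hole [0.50884933 0.17988467 0.095     ] cap [0.50267664 0.16592901 0.095     ] ring [0.50275325 0.16603069 0.092     ] tip [0.49189665 0.09681218 0.1225    ] top hole [0.50880308 0.17909714 0.094     ]
diam 0.015594881937785724
[ 0.01695268  0.08307249 -0.0275    ]
```

Request:
{"method": "move_arm", "body": {"moves": [[0,0,0,0.02,0.004,0,0.01],[0,0,0,0.045,0.01,0,0.01],[0,0,0,0.07,0.015,0,0.01],[0,0,0,0.083,0.0172,0,0.01],[0,0,0,0.083,0.0172,0,0.01],[0,0,0,0.083,0.0172,0.008,0.01],[0,0,0,0.083,0.0172,0.015,0.01],[0,0,0,0.083,0.0172,0.018,0.01],[0,0,0,0.083,0.0172,0.018,0.01]]}}

```text
clock: 7.1
position: [0.5161, 0.1793, 0.1935]
ee_rot: [0.709, 0.705, -0.001, -0.0]
ft_force: [1.2, 0.5, -2.7]
grip_width: 0.228
```

```bash
python3 -c "
from h import *
p=P('wrist')
rel([.5152,.1798,.19])
u,v=map(int,proj(p,[.505,.17,.095])); x0,y0=u-80,v-60; print(x0,y0)
snap('wrist','w7.png',(x0,y0,u+80,v+60),5)"
```

```text
7.1 [0.5161 0.1793 0.1935] F [ 1.19  0.53 -2.73] w 0.228 shift [ 0.0005 -0.0009  0.0035] turn [-0.06  0.04 -0.37]
182 131
```

View pics/w7.png

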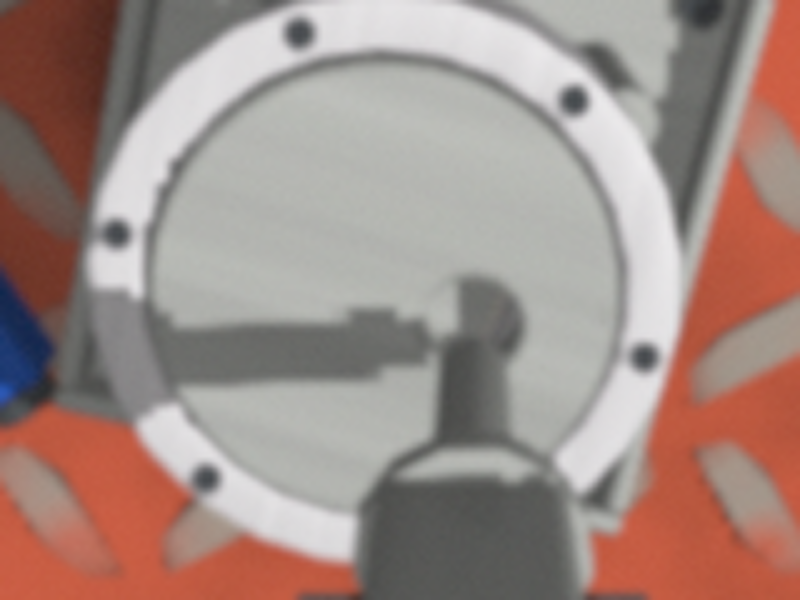

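```bash
python3 -c "
from h import *
p=P('wrist')
c=lambda x,y:(182+x/5,131+y/5)
h=ray(p,*c(476,320),.095)
for z in(.103,.105): t=ray(p,*c(473,343),z); print(h,t,h-t)"
```

```text
[0.50837848 0.18126065 0.095     ] [0.50960037 0.18078864 0.103     ] [-0.00122189  0.00047201 -0.008     ]
[0.50837848 0.18126065 0.095     ] [0.50898586 0.18078918 0.105     ] [-0.00060738  0.00047147 -0.01      ]
```

Request:
{"method": "move_arm", "body": {"moves": [[0,0,0,0.0003,-0.0008,0.004,0.01],[0,0,0,0.0003,-0.0008,0.008,0.01],[0,0,0,0.0003,-0.0008,0.011,0.01],[0,0,0,0.0003,-0.0008,0.014,0.01],[0,0,0,0.0003,-0.0008,0.016,0.01],[0,0,0,0.0003,-0.0008,0.016,0.01]]}}

```text
clock: 7.75
position: [0.5154, 0.1805, 0.178]
ee_rot: [0.709, 0.705, -0.0, -0.0]
ft_force: [0.0, 0.6, -1.6]
grip_width: 0.223
```

No contact force with the tip about 5 mm below the cap's top, so it is in the hole. Continuing gently.

Request:
{"method": "move_arm", "body": {"moves": [[0,0,0,0,0,0.003,0.01],[0,0,0,0,0,0.006,0.01],[0,0,0,0,0,0.009,0.01],[0,0,0,0,0,0.011,0.01],[0,0,0,0,0,0.013,0.01],[0,0,0,0,0,0.013,0.01]]}}

```text
clock: 8.35
position: [0.516, 0.1808, 0.1663]
ee_rot: [0.709, 0.705, 0.0, 0.0]
ft_force: [-2.1, -1.0, 7.8]
grip_width: 0.225
```

Request:
{"method": "move_arm", "body": {"moves": [[0,0,0,0,0,0.001,0.01],[0,0,0,0,0,0.002,0.01],[0,0,0,0,0,0.003,0.01],[0,0,0,0,0,0.004,0.01],[0,0,0,0,0,0.005,0.01],[0,0,0,0,0,0.006,0.01]]}}

```text
clock: 8.95
position: [0.5161, 0.1808, 0.1607]
ee_rot: [0.709, 0.705, 0.001, 0.001]
ft_force: [-2.8, -2.5, 11.2]
grip_width: 0.225
```

Request:
{"method": "move_arm", "body": {"moves": [[0,0,0,0,0,0.001,0.01],[0,0,0,0,0,0.002,0.01],[0,0,0,0,0,0.003,0.01],[0,0,0,0,0,0.003,0.01]]}}

```text
clock: 9.35
position: [0.516, 0.1808, 0.1575]
ee_rot: [0.709, 0.705, 0.0, 0.001]
ft_force: [-2.8, -1.6, 8.8]
grip_width: 0.23
```

Request:
{"method": "move_arm", "body": {"moves": [[0,0,0,0,0,0.001,0.01],[0,0,0,0,0,0.0015,0.01],[0,0,0,0,0,0.0015,0.01]]}}

```text
clock: 9.65
position: [0.516, 0.1808, 0.156]
ee_rot: [0.709, 0.705, 0.0, 0.001]
ft_force: [-2.5, -1.1, 9.1]
grip_width: 0.219
```

Request:
{"method": "move_arm", "body": {"moves": [[0,0,0,0,0,0.001,0.01],[0,0,0,0,0,0.001,0.01]]}}

```text
clock: 9.85
position: [0.5159, 0.1807, 0.1542]
ee_rot: [0.709, 0.705, 0.0, 0.0]
ft_force: [-0.7, 0.2, 0.8]
grip_width: 0.226
```

The force dropped from 9.1 to 0.8 N at about 13 mm of pad travel, so the bearing let go. I stop and withdraw.

Request:
{"method": "move_arm", "body": {"moves": [[0,0,0,0,0,-0.005,0.01],[0,0,0,0,0,-0.015,0.01],[0,0,0,0,0,-0.03,0.01],[0,0,0,0,0,-0.045,0.01],[0,0,0,0,0,-0.06,0.01],[0,0,0,0,0,-0.068,0.01],[0,0,0,-0.02,-0.003,-0.068,0.01],[0,0,0,-0.05,-0.007,-0.068,0.01],[0,0,0,-0.08,-0.01,-0.068,0.01],[0,0,0,-0.1,-0.013,-0.068,0.01]]}}

```text
clock: 10.85
position: [0.5019, 0.0784, 0.2221]
ee_rot: [0.71, 0.705, -0.0, 0.0]
ft_force: [0.6, 0.4, -1.6]
grip_width: 0.224
```

```bash
python3 -c "
from h import *
rel([.4884,-.0527,.218])"
```

```text
10.85 [0.5019 0.0784 0.2221] F [ 0.59  0.39 -1.59] w 0.224 shift [-0.1312 -0.0126  0.0042] turn [ 0.    0.05 -0.4 ]
```

Request:
{"method": "move_arm", "body": {"moves": [[0,0,0,-0.02,-0.002,0,0.01],[0,0,0,-0.05,-0.005,0,0.01],[0,0,0,-0.08,-0.008,0,0.01],[0,0,0,-0.11,-0.011,0,0.01],[0,0,0,-0.131,-0.0126,0,0.01],[0,0,0,-0.131,-0.0126,0,0.01],[0,0,0,-0.131,-0.0126,0.012,0.01],[0,0,0,-0.131,-0.0126,0.02,0.01],[0,0,0,-0.131,-0.0126,0.02,0.01],[0,0,0,-0.131,-0.0126,0.02,0.01]]}}

```text
clock: 11.85
position: [0.4886, -0.0495, 0.2015]
ee_rot: [0.708, 0.706, -0.0, -0.0]
ft_force: [0.0, 0.4, -1.4]
grip_width: 0.227
```

```bash
python3 -c "
from h import *
rel([.4884,-.0527,.093])
p=P('wrist'); print(p['xyz'],p['rotation'])
a=cams.camera('wrist')[:,:,::-1]; b=cams.camera('scene')[:,:,::-1][190:280,220:310]; 
u,v=map(int,proj(p,[.478,-.053,.08])); x0,y0=u-50,v-75; print(x0,y0)
r=np.hstack([cv2.resize(a[y0:y0+150,x0:x0+100],(400,600),interpolation=2),cv2.resize(b,(400,400),interpolation=2)[:, :400] if 0 else cv2.copyMakeBorder(cv2.resize(b,(400,400),interpolation=2),0,200,0,0,0)])
cv2.imwrite('pics/m8.png',r)"
```

```text
11.85 [ 0.4886 -0.0495  0.2015] F [ 0.01  0.36 -1.42] w 0.227 shift [-3.300e-03 -1.000e-04  1.085e-01] turn [-0.04 -0.02 -0.22]
[ 0.41007328 -0.04850962  0.3444365 ] [-0.10861901 -0.10827729  0.69785911  0.69962175]
220 109
```

View pics/m8.png

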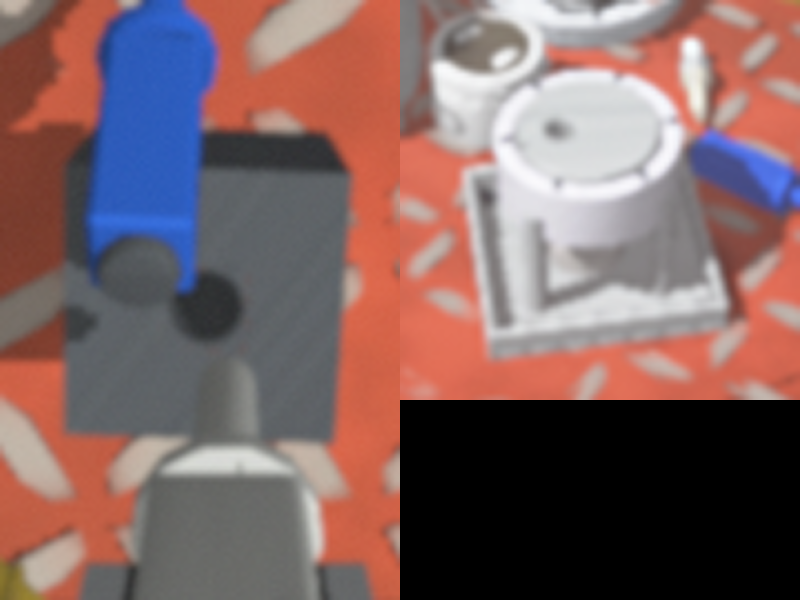

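```bash
python3 -c "
from h import *
p=P('wrist')
h=ray(p,272,185.5,.07)
for v in(360,366):
  t=ray(p,220+227/4,109+v/4,.113); print(h,t,h-t)
s=P('scene'); print(proj(s,[.503,.166,.016]),proj(s,[.503,.166,.064]),proj(s,[.48,.166,.01]))
a=cv2.imread('pics/s0.png').astype(int); b=cams.camera('scene')[:,:,::-1].astype(int)
d=np.abs(a-b).sum(2)[225:275,225:300]; ys,xs=np.where(d>90); print(len(xs), xs.mean()+225 if len(xs) else 0, ys.mean()+225 if len(xs) else 0)
yy=slice(235,270,3)
print(a.sum(2)[yy,240:290:4]//3); print(b.sum(2)[yy,240:290:4]//3)
"
```

```text
[ 0.4821983  -0.05250351  0.07      ] [ 0.48121494 -0.04849005  0.113     ] [ 0.00098336 -0.00401346 -0.043     ]
[ 0.4821983  -0.05250351  0.07      ] [ 0.48237148 -0.0484928   0.113     ] [-0.00017318 -0.00401071 -0.043     ]
(np.float64(261.70541741571714), np.float64(243.98899967702025)) (np.float64(261.4372400603342), np.float64(228.9916405475267)) (np.float64(265.67149462723194), np.float64(252.59919428954856))
112 289.1428571428571 230.95535714285714
[[107 220 223 222 220 216 204 182 156 146 127 113  94]
 [131 217 213 217 214 205 191 172 154 145 126 119 106]
 [120 206 188 183 213 202 188 169 152 136 124 125 111]
 [122 211 187 154 211 194 177 160 134 125 127 127 116]
 [123 206 191 146 212 179 126 126 127 124 125 127 118]
 [130 200 196 141 213 212 142 127 127 123 125 126 151]
 [141 188 198 142 204 165 129 145 124 123 129 126 147]
 [160 170 197 127 124 143 199 218 213 191 180 211 204]
 [174 154 204 153 198 214 209 214 205 216 207 207 183]
 [185 135 203 212 208 213 195 188 165 157 147 146 148]
 [197 188 174 161 152 151 149 155 151 151 145 144 137]
 [156 157 146 158 143 157 142 142 136 142 130 135 140]]
[[111 224 227 225 223 221 211 186 160 150 131 117  99]
 [136 222 219 222 218 210 195 176 159 149 129 123 109]
 [123 211 194 189 218 207 193 173 157 140 128 129 115]
 [125 217 193 153 217 199 182 163 139 128 130 131 119]
 [126 211 196 144 195 135 128 123 132 129 128 131 122]
 [133 206 202 145 200 177 140 129 131 126 128 128 154]
 [145 192 203 146 210 167 130 149 128 127 132 129 151]
 [164 174 202 132 127 147 205 222 219 196 186 216 210]
 [179 158 209 157 204 220 215 219 212 221 212 214 188]
 [190 138 208 218 214 219 200 193 170 161 152 150 154]
 [202 193 178 165 158 155 154 160 156 154 150 148 140]
 [161 161 150 161 147 162 147 146 140 146 135 138 143]]
```

```bash
python3 -c "
from h import *
a=cv2.imread('pics/s0.png').astype(int); b=cams.camera('scene')[:,:,::-1].astype(int)
d=(b-a).sum(2)//3-4
print(d[240:262,246:284:2])
s=P('scene')
an=np.linspace(0,2*np.pi,8,endpoint=False)
print([tuple(np.round(proj(s,[.503+.02*np.cos(k),.166+.02*np.sin(k),.016]))) for k in an]);print([tuple(np.round(proj(s,[.503+.046*np.cos(k),.166+.046*np.sin(k),.056]))) for k in an])
"
```

```text
[[  2   0   1   1   1   1   1   2   2   1   1   0   0   0   0   0   0   0
    1]
 [  2   1   1   1   1   1   1   1   1   1   1   1   0   1   0   1   0  -1
   -1]
 [  1   0  -1   1   1   0   2   1   1   1   1   0   0   0  -1  -1   0  -1
   -1]
 [  1   1   0  -1   2   1   1   2   1   2   1   1   0   0  -1   0  -1   0
   -2]
 [  2   1   0  -5  -2   0  -5   1   1   1   0  -1  -4   0  -1  -1   0  -1
   -1]
 [  2   1   0 -11  -6  -5 -24 -10   1  -1   0  -5  -8   0   0   1   0  -2
    0]
 [  1   1   1 -10 -14 -14 -42 -34  -4  -3  -2  -8  -9   0   1   0   0  -1
    0]
 [  1   0   0  -6 -18 -22 -43 -48  -5  -2  -3  -8  -5  -1   0  -1  -1  -2
   -1]
 [  2   1   1  -2 -17 -25 -36 -46  -8   2  -2  -6  -2  -1  -1   1  -1  -1
   -1]
 [  2   1   0  -1 -12 -24 -32 -42 -19   0   0  -4  -1   0  -1  -1  -1  -1
   -1]
 [  1   0   1   0  -4 -18 -27 -39 -35  -6   0  -3   0  -1   0  -1  -1  -1
   -1]
 [  2   2   0   0   1  -8 -16 -29 -37 -13   0  -1   0  -1  -1   0  -1  -1
   -1]
 [  2   3   0  -1   2   1  -4 -14 -20 -10   0   0  -1  -1   0  -1   1  -1
   -1]
 [  2   1   1   0   2   1   1  -3  -5  -3   0  
[... 624 characters left out ...]
 2   2   1   0   2   2   2   2   2   1   1   2   0
    0]]
[(np.float64(258.0), np.float64(238.0)), (np.float64(254.0), np.float64(242.0)), (np.float64(254.0), np.float64(247.0)), (np.float64(258.0), np.float64(250.0)), (np.float64(265.0), np.float64(250.0)), (np.float64(270.0), np.float64(246.0)), (np.float64(270.0), np.float64(241.0)), (np.float64(265.0), np.float64(238.0))]
[(np.float64(254.0), np.float64(219.0)), (np.float64(243.0), np.float64(226.0)), (np.float64(242.0), np.float64(238.0)), (np.float64(253.0), np.float64(246.0)), (np.float64(270.0), np.float64(245.0)), (np.float64(281.0), np.float64(237.0)), (np.float64(280.0), np.float64(226.0)), (np.float64(269.0), np.float64(218.0))]
```

Request:
{"method": "move_arm", "body": {"moves": [[0,0,0,-0.002,0,0.005,0.01],[0,0,0,-0.004,0,0.01,0.01],[0,0,0,-0.004,0,0.018,0.01],[0,0,0,-0.004,0,0.024,0.01],[0,0,0,-0.004,0,0.03,0.01],[0,0,0,-0.004,0,0.03,0.01]]}}

```text
clock: 12.65
position: [0.4882, -0.0542, 0.1707]
ee_rot: [0.709, 0.705, -0.0, -0.001]
ft_force: [0.2, 0.8, -2.3]
grip_width: 0.223
```

The picture change matches the bearing lying in the tray. Now I insert the drift, feeling for contact.

Request:
{"method": "move_arm", "body": {"moves": [[0,0,0,0,0,0.005,0.01],[0,0,0,0,0,0.01,0.01],[0,0,0,0,0,0.014,0.01],[0,0,0,0,0,0.018,0.01],[0,0,0,0,0,0.022,0.01],[0,0,0,0,0,0.022,0.01]]}}

```text
clock: 13.25
position: [0.4885, -0.0543, 0.1492]
ee_rot: [0.709, 0.705, -0.0, -0.0]
ft_force: [1.5, -1.1, -2.0]
grip_width: 0.227
```

Request:
{"method": "move_arm", "body": {"moves": [[0,0,0,0,0,0.007,0.01],[0,0,0,0,0,0.014,0.01],[0,0,0,0,0,0.021,0.01],[0,0,0,0,0,0.028,0.01],[0,0,0,0,0,0.034,0.01],[0,0,0,0,0,0.04,0.01],[0,0,0,0,0,0.046,0.01],[0,0,0,0,0,0.05,0.01],[0,0,0,0,0,0.05,0.01]]}}

```text
clock: 14.15
position: [0.4884, -0.0542, 0.0992]
ee_rot: [0.709, 0.705, -0.0, -0.0]
ft_force: [0.2, -0.3, -1.0]
grip_width: 0.224
```

Request:
{"method": "move_arm", "body": {"moves": [[0,0,0,0,0,0.002,0.01],[0,0,0,0,0,0.004,0.01],[0,0,0,0,0,0.004,0.01]]}}

```text
clock: 14.45
position: [0.4887, -0.0543, 0.0957]
ee_rot: [0.709, 0.705, -0.0, 0.0]
ft_force: [-0.3, -0.5, -0.9]
grip_width: 0.222
```

Request:
{"method": "move_arm", "body": {"moves": [[0,0,0,0,0,0.001,0.01],[0,0,0,0,0,0.002,0.01],[0,0,0,0,0,0.003,0.01],[0,0,0,0,0,0.003,0.01]]}}

```text
clock: 14.85
position: [0.4889, -0.0543, 0.093]
ee_rot: [0.709, 0.705, -0.0, 0.0]
ft_force: [-1.5, -0.2, 2.1]
grip_width: 0.23
```

Seated on the stand: the upward force rose by 3 N at the original height. Open and lift.

Request:
{"method": "move_arm", "body": {"moves": [[0,0,0,0,0,0,0.03],[0,0,0,0,0,0,0.045],[0,0,0,0,0,0,0.06],[0,0,0,0,0,0,0.06],[0,0,0,0,0,0,0.06],[0,0,0,0,0,-0.01,0.06],[0,0,0,0,0,-0.03,0.06],[0,0,0,0,0,-0.06,0.06],[0,0,0,0,0,-0.1,0.06],[0,0,0,0,0,-0.12,0.06]]}}

```text
clock: 15.85
position: [0.4898, -0.054, 0.2167]
ee_rot: [0.709, 0.705, 0.001, 0.002]
ft_force: [0.3, -0.7, 0.6]
grip_width: 0.703
```

Request:
{"method": "move_arm", "body": {"moves": [[0,0,0,0,-0.02,-0.02,0.06],[0,0,0,0,-0.04,-0.04,0.06],[0,0,0,0,-0.04,-0.05,0.06],[0,0,0,0,-0.04,-0.05,0.06],[0,0,0,0,-0.04,-0.05,0.06]]}}

```text
clock: 16.35
position: [0.449, -0.054, 0.2626]
ee_rot: [0.709, 0.705, 0.0, 0.0]
ft_force: [-0.6, 0.0, -1.2]
grip_width: 0.695
```

```bash
python3 -c "
from h import *
rel([.4884,-.0527,.093])
a=cams.camera('wrist')[:,:,::-1]; b=cams.camera('scene')[:,:,::-1]; s0=cv2.imread('pics/s0.png')
r=np.zeros((600,800,3),np.uint8)
r[:300,:400]=cv2.resize(a,(400,300)); r[:300,400:]=cv2.resize(b[150:270,300:460],(400,300),interpolation=2)
r[300:,:400]=cv2.resize(s0[205:265,222:302],(400,300),interpolation=2); r[300:,400:]=cv2.resize(b[205:265,222:302],(400,300),interpolation=2)
cv2.imwrite('pics/m9.png',r)"
```

```text
16.35 [ 0.449  -0.054   0.2626] F [-0.63  0.02 -1.16] w 0.695 shift [0.0016 0.0393 0.1696] turn [ 0.01  0.   -0.3 ]
```

View pics/m9.png

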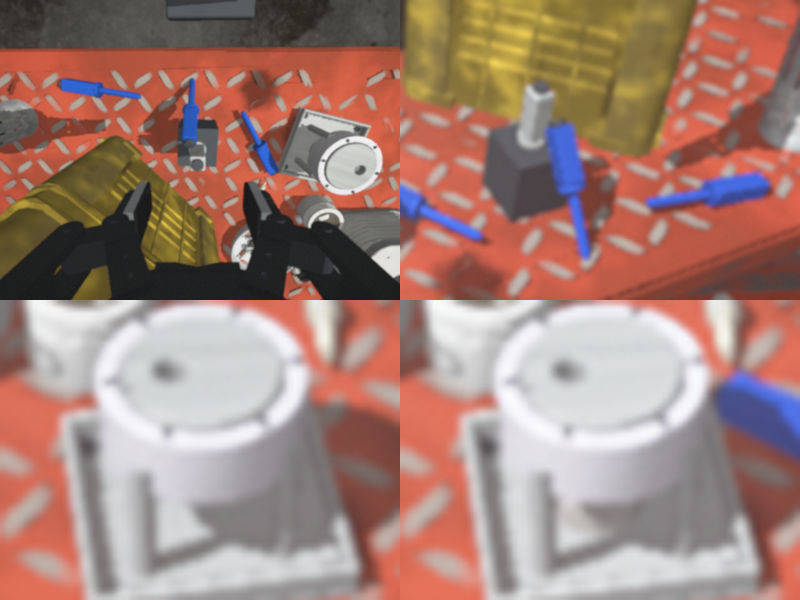

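The drift stands upright in its stand. A new disc edge shows in the tray at crop (590,515), where there was none before. The gripper is clear.

```bash
python3 -c "
from h import *
print(manip.hand_in())"
```

```text
the job is handed in; nothing more can be done
None
```

The bearing is out of the housing and in the catch tray, and the drift is back in its stand; I handed the job in at about 16 s.

- **Finding the hole:** I took the grey drift from its stand and found the cap hole with the wrist and top cameras, at about (0.509, 0.180). The tip went through without touching the cap.
- **Pressing out:** I pushed the pad down in 1 mm steps. The measured force peaked at about 11 N and dropped from 9 N to 1 N at roughly 13 mm of travel. I stopped there, short of the hard stop.
- **Last checks:** The scene picture now shows the edge of a disc in the tray that was not there before. It is small and partly hidden, but its pixels match where the bearing would lie. The drift stands upright with its collar seated at the original height, and the gripper is open and well clear.
- **What disagreed:** All three blue look-alikes toppled between my first pictures and the wrist view at about 2 s, before I had reached down to anything. One leans on the stand right beside the drift. I kept the gripper clear of it and saw no sign of touching it.
- **Piston, spark plug, sealant bottle:** The arm went nowhere near any of them.

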